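# Nest the graded hardware cups in the tilted stand

## Robot

A 6-joint arm with a two-finger parallel gripper is mounted at the origin on a cart in front of the work surface, level with it; the furniture and walls round the work are solid. World frame = base frame: x ahead of the robot, y to its left, z up, the work surface at z = 0. Lengths are in mm, angles in degrees, forces in N, time in s.
With the tool pointing down it reaches from about 300 to 850 mm from the base axis. Payload 4.2 kg.
Tool frame: the origin (TCP) lies between the finger pads; the fingertips stand 14 mm ahead of it and the grasp point (between the pads) lies 5 mm behind it (env.finger_overhang is the distance from the TCP to the fingertips, in mm); z points along the fingers, y is the line along which they close (so a half turn about z gives the same grasp; the last joint's range is limited). The gripper opens to 91 mm and grips with 3 to 60 N. Pads are 32 mm wide; open, the fingers measure 118 mm over their backs; the gripper's body (76 mm by 178 mm) begins 60 mm behind the grasp point.
Start: joints at [-73.568, 18.312, 89.639, -0, 72.044, -1.146], TCP at [173.658, -548.165, 227.976] pointing down, gripper open.
Joint ranges: [-177.97, 177.97], [-48.28, 115.42], [12.27, 149.76], [-77.06, 257.06], [2.81, 150.46], [-146.56, 146.56]. Speed limits (degrees/s): [147.25, 147.25, 180, 180, 180, 180].

## Interface

Orientations are given as [roll, pitch, yaw] about the fixed x, y, z axes, in that order (R = Rz(yaw) Ry(pitch) Rx(roll)).
In Python, from workcell import status, cams, env, finder gives the robot as it stands.
- The arm moves only by the tool apply_moves, never from a script. Its argument "increments" is a list of rows, each a list of 7 numbers: the opening, from -1 (shut) to 1 (fully open), then the shift along the world's x, y, z in m, then the turn, a rotation vector about the world's x, y, z in degrees. In form: [[gripper, x, y, z, ax, ay, az], ...]. A call has 1 to 5 rows; each row shifts and turns the commanded pose from where the row before left it; what a row does not reach is not made up. A row lasts 1/12 s, in which the tool goes at most 41.7 mm and 7.16 degrees, less where a joint would pass 70% of its speed; a pose out of reach is approached as far as the arm can. A call with a gripper value outside its range is refused whole. The fingers move at their own pace and stop on an object; "newtons" is the grip in N (left out, the last holds). Time passes only in rows, so rows that do not move let the fingers close. It gives the time, the measured TCP pose, the force, the opening and the grip force at its end, in the units of the state.
- status.state(): the state, without advancing time (a new reading comes with each control period).
- cams.grab_frame(name): name is "side" or "top" or "wrist"; returns a dict with "color" (400x640x3 uint8, red, green, blue), "intrinsics" (3x3 intrinsics, pixels), "R" (3x3) and "t" (3): a world point X has camera coordinates R X + t. Camera axes: x right, y down, z forward; pixel columns grow to the right and rows downward; lengths in mm; the calibration is good to about 2 mm. A picture is of the moment at which its call begins. There is no depth.
- env.job_done(): hands the job in; it is judged then, once.
Trained networks look in the newest picture that a camera, given by its name, has taken for a name from the list of things; names that differ only in an ending like _2 or _b are one class to them, and where a whole thing is asked for, a point or a joint stands for the part that bears it (a point fixed in the world has none). Each returns a list of dicts, best first, with "score" (0 to 1); they miss things now and then, are a little off and sometimes report something else, mostly with a low value. They report only what shows in the picture. A call takes as long as a camera call. They do not tell look-alikes from the thing itself.
- finder.boxes_of(query, camera): "rect" ([left, top, width, height] in pixels, round what is visible of it).
- finder.trace(query, camera): "pixels" (400x640 bool, what is visible of it) and "rect" ([left, top, width, height] in pixels, round what is visible of it).
The state is a dict: "time_s": time; "qpos": joint angles; "qvel": joint speeds; "effort": joint torques, N m; "ee_pos": TCP position; "ee_rot": TCP orientation; "force": force on the tool from outside, world axes, zero at the start; "torque": the same for the moment, N m; "gripper_width": finger opening in mm; "gripper_force": force on a finger pad.
Only numpy, scipy, OpenCV 4.12 (cv2) and the standard library are available. Lean on these libraries where they do the work, as an engineer would, in place of code of your own. Each camera call takes 0.05 s, during which the arm holds its last target. There are 200 camera calls.

## Task

Put the inspection corner's set of three plain metal hardware cups away: nest the medium cup in the large cup that leans on the stand, and the small cup in the medium one, each mouth outward and fully home on the floor of the next, then let go. Leave the marker, the tin and the tape roll where they are.

Things in the scene. Friction and masses are not known exactly. Their poses are not given: they have to be found in the camera images.
- cup_large: large shallow aluminium cup, 45 mm tall, outer diameter 86 mm at rim, 81 at base, wall 3, floor 5 thick (inside 80 across at mouth, 75 at floor); fixed on a dark steel stand (base plate 130 x 100, 10 high), its mouth leaning 30 degrees from vertical roughly towards the robot. Origin: centre of its underside, 58 mm above the bench; z: its axis, out of the mouth; y: level
- large_floor (a point): centre of the large cup's inner floor, 5 mm up its axis from its origin; axes as the large cup's; the rim is 40 mm further along z
- cup_medium: loose medium aluminium cup, 72 mm tall, outer diameter 66 mm at the rim and 58 mm at the base, wall 3 mm, floor 4 mm thick (inside 60 mm across at the mouth, 52 mm at the floor), standing upright on the bench. Origin: centre of its underside; z: axis, out of the mouth. When home it stands 32 mm out of the large cup
- medium_floor (a point): centre of the medium cup's inner floor, 4 mm up its axis from its origin; axes as the medium cup's; the rim is 68 mm further along z
- cup_small: loose small aluminium cup, the narrowest and tallest: 100 mm tall, outer diameter 47 mm at the rim and 38 mm at the base, wall 3 mm, floor 4 mm thick, standing upright on the bench. Origin: centre of its underside; z: axis, out of the mouth. When home it stands 32 mm out of the medium cup
- marker: marker pen lying on the bench between the two loose cups, 135 mm long, 17 mm thick; a bystander
- tip_tin: flat round tin, 53 mm across, 20 mm high; a bystander
- kapton_roll: roll of amber tape lying flat, 96 mm across, 25 mm high; a bystander
Things that resemble listed ones, but are neither listed nor needed, are in the scene too. What is shaped like the cup_small but red is not meant.

How it is judged:
By the outcome, as a careful person would: the job done as asked, in the order asked, and still so for the second after the job is handed in, with the robot touching nothing.
It also fails if it takes over 64 s, if anything falls off the work surface, if the arm or the gripper's body presses on something with over 40 N, if the wrist force passes 120 N, or if a joint passes its speed limit or range.

## Working session

There is one attempt and no reset: what is moved stays moved. The work goes in short steps, Python scripts to look and compute and a tool call to move; the robot and the scene stay as the last step left them, time stands still between calls to the robot, and variables do not carry over. Pictures are saved under pics/ and viewed, at most 10 in all, crops included, and the job is handed in when it is done.

Besides the shell and the picture viewer there is one more tool, called after ">>>" in YAML: its name, and indented under it one key for each argument. apply_moves: Moves the arm, as the interface text tells. Its arguments: {"type":"object","properties":{"increments":{"type":"array","items":{"type":"array","items":{"type":"number"}}},"newtons":{"type":"number"}},"required":["increments"]}

```bash
mkdir -p pics; ls
cat > h.py <<'E'
import numpy as np, cv2
from workcell import status, cams, env, finder
def grab(n,save=None):
    f=cams.grab_frame(n)
    if save: cv2.imwrite('pics/'+save,f['color'][:,:,::-1])
    return f
def proj(f,X):
    c=f['R']@np.array(X,float)+np.ravel(f['t']); p=f['intrinsics']@c; return p[:2]/p[2]
def ray(f,uv):
    d=f['R'].T@np.linalg.inv(f['intrinsics'])@np.array([uv[0],uv[1],1.]); o=-f['R'].T@np.ravel(f['t']); return o,d/np.linalg.norm(d)
def onz(f,uv,z):
    o,d=ray(f,uv); return o+d*(z-o[2])/d[2]
E
python3 - <<'E'
from h import *
fs={n:grab(n) for n in("top","side","wrist")}
im=np.vstack([fs["top"]['color'],fs["side"]['color']])[:,:,::-1]
cv2.imwrite('pics/a_top.png',fs["top"]['color'][:,:,::-1]);cv2.imwrite('pics/a_side.png',fs["side"]['color'][:,:,::-1])
for n in fs:
    f=fs[n];print(n,'cam at',(-f['R'].T@np.ravel(f['t'])).round(),f['R'][2].round(2),f['intrinsics'][0,0])
    for q in("cup_large","cup_medium","cup_small","marker","tip_tin","kapton_roll"):
        print(q,[(np.round(b['rect']).tolist(),round(b['score'],2)) for b in finder.boxes_of(q,n)][:5])
print(status.state())
E
```

```text
pics
top cam at [435. 125. 914.] [ 0.18  0.02 -0.98] 406.4485258483916
cup_large [([398.0, 176.0, 46.0, 44.0], 0.68)]
cup_medium [([204.0, 227.0, 35.0, 32.0], 0.62)]
cup_small [([317.0, 219.0, 22.0, 24.0], 0.95), ([206.0, 178.0, 25.0, 26.0], 0.75)]
marker [([270.0, 198.0, 7.0, 60.0], 0.9)]
tip_tin [([354.0, 243.0, 21.0, 20.0], 0.77)]
kapton_roll [([302.0, 140.0, 39.0, 46.0], 0.79)]
side cam at [134. 784. 369.] [ 0.52 -0.78 -0.35] 396.4840609674744
cup_large [([349.0, 158.0, 35.0, 32.0], 0.6)]
cup_medium [([267.0, 239.0, 47.0, 58.0], 0.8)]
cup_small [([341.0, 184.0, 24.0, 54.0], 0.91), ([231.0, 212.0, 30.0, 64.0], 0.58)]
marker [([312.0, 249.0, 30.0, 13.0], 0.57)]
tip_tin []
kapton_roll [([270.0, 203.0, 38.0, 26.0], 0.86), ([272.0, 238.0, 41.0, 60.0], 0.48)]
wrist cam at [ 239. -528.  386.] [-0.23 -0.07 -0.97] 282.2744541319734
cup_large []
cup_medium []
cup_small []
marker []
tip_tin []
kapton_roll []
{'time_s': 1.05, 'qpos': array([-7.35663676e+01,  1.83106092e+01,  8.96390241e+01, -1.70805865e-04,
        7.20447059e+01, -1.14614775e+00]), 'qvel': array([ 0.00272332, -0.08809574, -0.01486558, -0.00936783, -0.03367031,
        0.04763489]), 'effort': array([-9.62702397e-04, -4.12359810e+01, -2.32231593e+01,  7.28160096e-02,
        3.77492490e-02,  2.29910205e-05]), 'ee_pos': array([ 173.66946385, -548.15541093,  227.98871296]), 'ee_rot': array([1.79994344e+02, 2.75689767e-04, 1.75798328e+01]), 'force': array([0.5391412 , 0.17798045, 0.87453812]), 'torque': array([ 0.0895475 ,  0.04457607, -0.01804167]), 'gripper_force': 0.0, 'gripper_width': 91.26204626820224}
```

View pics/a_top.png

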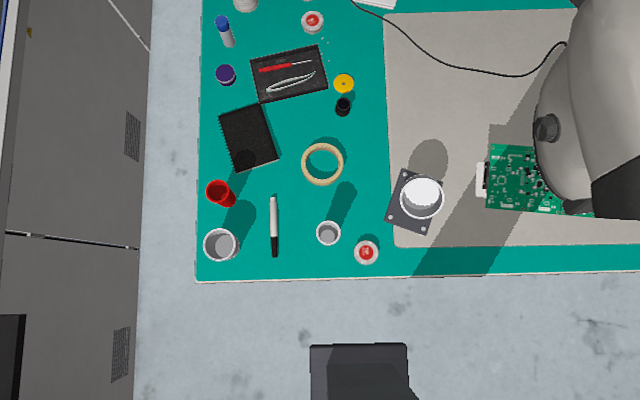

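View pics/a_side.png

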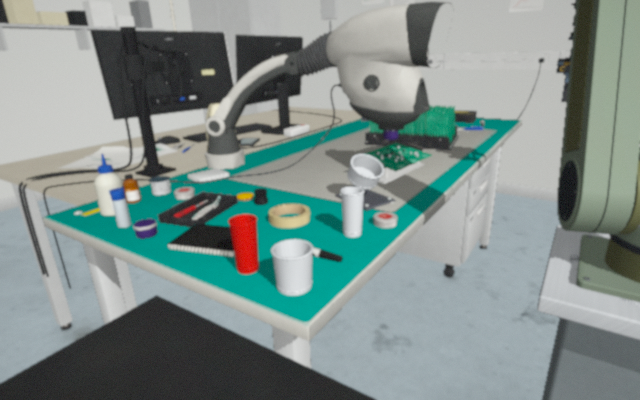

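Top view: candidates for the small cup are the plain cup at top (328,232) / side (353,212) and the red look-alike at top (219,192) / side (245,243). I choose the plain one. The medium cup is at top (220,245) and side (293,267), the large cup on its stand at top (421,198), the marker at top (273,225), and the tin at top (366,252).

```bash
cat >> h.py <<'E'
from scipy.optimize import least_squares
from scipy.spatial.transform import Rotation as Ro
D={'cup_large':(45,40.5,43),'cup_medium':(72,29,33),'cup_small':(100,19,23.5)}
def pts(name,p,ax=(0,0,1)):
    h,rb,rt=D[name]; ax=np.array(ax,float); u=np.cross(ax,[0.3,.8,.1]);u/=np.linalg.norm(u);v=np.cross(ax,u)
    a=np.linspace(0,2*np.pi,60)[:,None]; c=np.cos(a)*u+np.sin(a)*v
    return np.vstack([p+rb*c,p+h*ax+rt*c])
def box(f,P):
    q=np.array([proj(f,x) for x in P]); return np.r_[q.min(0),q.max(0)]
def tilt(yaw): 
    y=np.radians(yaw); s=.5; return np.array([s*np.cos(y),s*np.sin(y),np.sqrt(.75)])
def fit(name,obs,x0,tilted=False):
    def r(v):
        P=pts(name,v[:3],tilt(v[3]) if tilted else (0,0,1))
        return np.concatenate([(box(f,P)-b) for f,b in obs])
    s=least_squares(r,x0,loss='soft_l1',x_scale=[10]*3+([10] if tilted else [])); return s.x, r(s.x)
def mbox(m):
    ys,xs=np.nonzero(m); return np.array([xs.min(),ys.min(),xs.max()+1,ys.max()+1],float)
def see(name,cam,near=None):
    L=finder.trace(name,cam)
    if near is not None: L=[l for l in L if np.hypot(l['rect'][0]+l['rect'][2]/2-near[0],l['rect'][1]+l['rect'][3]/2-near[1])<25]
    return mbox(L[0]['pixels']) if L else None
E
python3 - <<'E'
from h import *
t=grab("top");s=grab("side")
for n,nt,ns,tl in(("cup_medium",(220,245),(293,267),0),("cup_small",(328,232),(353,212),0),("cup_large",(421,198),(366,172),1)):
    bt,bs=see(n,"top",nt),see(n,"side",ns); print(n,bt,bs)
    x0=onz(t,nt,40); x0[2]=58 if tl else 0
    obs=[(f,b) for f,b in((t,bt),(s,bs)) if b is not None]
    v,r=fit(n,obs,np.r_[x0,180] if tl else x0,tl); print(v.round(1),r.round(1))
for q,uv in(("marker ends",[(273,196),(275,257)]),("tin",[(366,252)]),("roll",[(322,163)]),("red",[(219,192)]),("stand",[(411,168),(391,218),(426,237),(446,190)])):
    print(q,[onz(t,u,10)[:2].round() for u in uv])
E
```

```text
cup_medium [203. 228. 239. 261.] [271. 239. 312. 295.]
[498.8 336.    1.3] [-0.1  0.8  0.5 -0.3 -0.1 -0.6 -0.2  0.5]
cup_small [316. 219. 340. 245.] [341. 187. 364. 237.]
[ 5.149e+02  1.085e+02 -2.000e-01] [ 0.7  1.8  0.1  0.3 -0.8 -0.8 -1.   0.6]
cup_large [400. 174. 445. 219.] [347. 154. 383. 189.]
[598.9 -89.3  57.8 172.3] [ 0.1  0.1 -0.  -0.  -0.6  0.1  0.5 -0.1]
marker ends [array([610., 230.]), array([473., 226.])]
tin [array([478.,  25.])]
roll [array([684., 116.])]
red [array([623., 353.])]
stand [array([665., -86.]), array([552., -34.]), array([ 507., -108.]), array([ 611., -161.])]
```

>>> apply_moves:
  increments:
    - [1,0.0225,0.0335,0.006,0,0,-2]
    - [1,0.0225,0.0335,0.006,0,0,-2]
    - [1,0.0225,0.0335,0.006,0,0,-2]
    - [1,0.0225,0.0335,0.006,0,0,-2]
    - [1,0.0225,0.0335,0.006,0,0,-2]

```text
time_s: 1.87
ee_pos: [286.7, -379.1, 258.3]
ee_rot: [180.0, -0.0, 7.4]
force: [-0.0, -0.3, -0.2]
gripper_width: 91.3
gripper_force: 0.0
```

>>> apply_moves:
  increments:
    - [1,0.0225,0.0335,0.006,0,0,-2]
    - [1,0.0225,0.0335,0.006,0,0,-2]
    - [1,0.0225,0.0335,0.006,0,0,-2]
    - [1,0.0225,0.0335,0.006,0,0,-2]
    - [1,0.0225,0.0335,0.006,0,0,-2]

```text
time_s: 2.28
ee_pos: [399.3, -211.3, 288.6]
ee_rot: [180.0, -0.0, -2.5]
force: [0.4, -1.5, 0.7]
gripper_width: 91.3
gripper_force: 0.0
```

>>> apply_moves:
  increments:
    - [1,0.0225,0.0335,0.006,0,0,-2]
    - [1,0.0225,0.0335,0.006,0,0,-2]
    - [1,0.0225,0.0335,0.006,0,0,-2]
    - [1,0,0,0,0,0,0]

```text
time_s: 2.62
ee_pos: [469.9, -107.4, 307.1]
ee_rot: [-179.8, -0.2, -8.1]
force: [0.5, -0.1, 0.6]
gripper_width: 91.4
gripper_force: 0.0
```

Run:
```python
from h import *
w=grab("wrist","b.png"); np.savez('w1',**w)
print(status.state()['ee_pos'],status.state()['ee_rot'],status.state()['qpos'].round(1),status.state()['time_s'])
for n,x in (("cup_large",[599,-89,80]),("cup_small",[515,108,50])):
    print(n,proj(w,x).round(),see(n,"wrist"))
t=grab("top"); s=grab("side")
b=[see("cup_large",c) for c in("wrist","top","side")];print(b)
obs=[(f,x) for f,x in zip((w,t,s),b) if x is not None]
v,r=fit("cup_large",obs,[599,-89,58,172],True);print(v.round(1),r.round(1))
```

```text
[ 467.9260207  -109.97584672  306.40198622] [-1.79980537e+02 -8.32788503e-02 -8.07853444e+00] [-14.6   7.2  93.1   0.   79.6  83.5] 2.6667
cup_large [293.  80.] [256.  51. 326. 129.]
cup_small [173. 164.] [133. 148. 199. 188.]
[array([256.,  51., 326., 129.]), array([399., 174., 444., 219.]), array([347., 154., 384., 189.])]
[598.3 -87.2  58.5 173.4] [ 0.   0.2 -0.  -0.   0.3  0.3  0.2  0.3 -0.8  0.  -0.6 -0.1]
```

View pics/b.png

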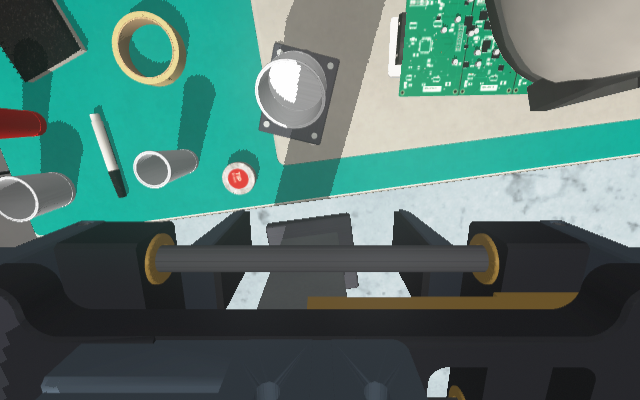

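The wrist view shows the large cup at (290,90) with its mouth towards the lower left, on its plate with corners at about (276,42), (340,58), (320,145) and (259,128). The small cup is at (166,168), the tin at (238,178) and the medium cup at (35,195). I'll refine the lean azimuth with a mask fit.

```bash
cat >> h.py <<'E'
from scipy.optimize import minimize
def sil(f,P,S=4):
    q=np.array([proj(f,x) for x in P]); h=cv2.convexHull(((q+.5)*S).astype(np.int32))
    m=np.zeros((400*S,640*S),np.uint8); cv2.fillConvexPoly(m,h,255); return cv2.resize(m,(640,400),interpolation=cv2.INTER_AREA)/255.
def mfit(name,obs,x0,tilted=False):
    def c(v):
        P=pts(name,v[:3],tilt(v[3]) if tilted else (0,0,1))
        return sum(np.abs(sil(f,P)-m).sum()/m.sum() for f,m in obs)
    x0=np.array(x0,float);n=len(x0);S=np.vstack([x0]+[x0+6*np.eye(n)[i]*(2 if i==3 else 1) for i in range(n)])
    r=minimize(c,x0,method='Nelder-Mead',options=dict(initial_simplex=S,xatol=.1,fatol=1e-4,maxiter=150)); return r.x,r.fun/len(obs)
E
python3 - <<'E'
from h import *
f=grab("wrist"); t=grab("top"); s=grab("side")
o=[(g,finder.trace("cup_large",c)[0]['pixels'].astype(float)) for g,c in((f,"wrist"),(t,"top"),(s,"side"))]
print('all',mfit("cup_large",o,[598,-87,58,170],True)); print('wt',mfit("cup_large",o[:2],[598,-87,58,160],True)); 
K=np.array([onz(f,u,10)[:2] for u in((276,42),(340,58),(320,145),(259,128))]);print(K.round(),K.mean(0))
for i in range(4):
    d=K[(i+1)%4]-K[i];print(np.hypot(*d).round(),np.degrees(np.arctan2(d[1],d[0])).round(1))
# rim candidates: print mouth geometry per yaw
for y in(155,165,173,180):print(y,[proj(f,p).round(1) for p in (np.array([598.3,-87.2,58.5])+45*tilt(y),)])
c=f['color'][30:160,230:370,::-1];big=cv2.resize(c,None,fx=4,fy=4,interpolation=cv2.INTER_CUBIC)
for y,col in((155,(0,0,255)),(173,(255,0,0))):
    P=pts("cup_large",np.array([598.3,-87.2,58.5]),tilt(y))[60:]
    q=(np.array([proj(f,x) for x in P])-[230,30]+.5)*4; cv2.polylines(big,[q.astype(np.int32)],True,col,1)
cv2.imwrite('pics/c.png',big)
E
```

```text
Traceback (most recent call last):
IndexError: list index out of range
```

```bash
cat >> h.py <<'E'
def tr(name,cam,near=None,k=4):
    for _ in range(k):
        f=grab(cam)
        for l in finder.trace(name,cam):
            r=l['rect']
            if near is None or np.hypot(r[0]+r[2]/2-near[0],r[1]+r[3]/2-near[1])<25: return f,l['pixels'].astype(float)
    print('missed',name,cam)
E
python3 - <<'E'
from h import *
o=[tr("cup_large",c) for c in("wrist","top","side")]
o=[x for x in o if x]; f=grab("wrist")
print('all',mfit("cup_large",o,[598,-87,58,170],True)); print('wt',mfit("cup_large",o[:2],[598,-87,58,160],True)); 
K=np.array([onz(f,u,10)[:2] for u in((276,42),(340,58),(320,145),(259,128))]);print(K.round(),K.mean(0))
for i in range(4):
    d=K[(i+1)%4]-K[i];print(np.hypot(*d).round(),np.degrees(np.arctan2(d[1],d[0])).round(1))
c=f['color'][30:160,230:370,::-1];big=cv2.resize(c,None,fx=4,fy=4,interpolation=cv2.INTER_CUBIC)
for y,col in((155,(0,0,255)),(173,(255,0,0))):
    P=pts("cup_large",np.array([598.3,-87.2,58.5]),tilt(y))[60:]
    q=(np.array([proj(f,x) for x in P])-[230,30]+.5)*4; cv2.polylines(big,[q.astype(np.int32)],True,col,1)
cv2.imwrite('pics/c.png',big)
E
```

```text
all (array([598.67781267, -90.20016555,  59.79325831, 159.623581  ]), np.float64(0.03837217940482879))
wt (array([599.1731146 , -89.71267363,  58.58572777, 161.40120867]), np.float64(0.03435122312256311))
[[ 660.  -75.]
 [ 625. -164.]
 [ 504. -117.]
 [ 544.  -26.]] [583.2008781  -95.44910621]
96.0 -111.3
130.0 158.4
99.0 66.2
126.0 -22.8
```

View pics/c.png

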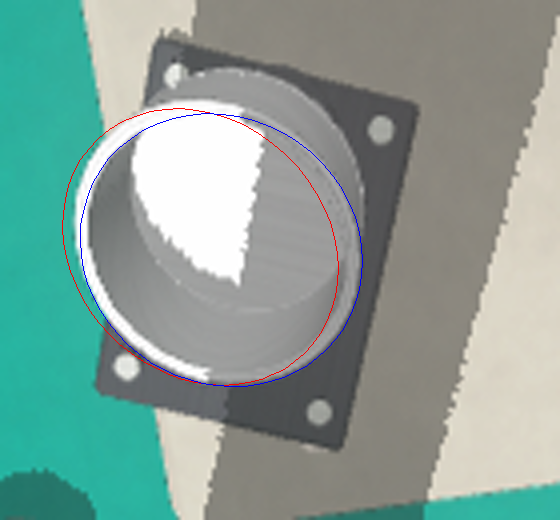

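>>> apply_moves:
  increments:
    - [1,-0.008,0.04,-0.008,0,0,0]
    - [1,-0.008,0.04,-0.008,0,0,0]
    - [1,-0.008,0.04,-0.008,0,0,0]
    - [1,-0.008,0.04,-0.008,0,0,0]
    - [1,-0.008,0.04,-0.008,0,0,0]

```text
time_s: 4.03
ee_pos: [425.5, 88.9, 265.8]
ee_rot: [-180.0, -0.0, -8.5]
force: [0.7, -0.5, 0.4]
gripper_width: 91.6
gripper_force: 0.0
```

Run:
```python
from h import *
grab("wrist");g=grab("wrist")
o=[tr("cup_small","wrist",proj(g,[515,108,50])),tr("cup_small","top",(328,232)),tr("cup_small","side",(353,212))]
g=grab("wrist");print(status.state()['ee_pos'].round(1),status.state()['time_s'],proj(g,[515,108,50]),proj(g,[598,-90,80]))
o=[x for x in o if x]; print(len(o),mfit("cup_small",o,[515,108,2])); print(mfit("cup_small",o[:2],[515,108,2]))
w=tr("cup_large","wrist",proj(g,[598,-90,80]));
if w:
    o=[w]+[tr("cup_large",c) for c in("top","side")];o=[x for x in o if x];print(len(o),mfit("cup_large",o,[598,-90,58,160],True))
cv2.imwrite('pics/d.png',g['color'][:,:,::-1])
```

```text
[426.7  86.1 266.2] 4.4833 [293.64859757 112.73485602] [459.38339319   3.36192071]
3 (array([515.51511249, 109.07593685,   2.26744011]), np.float64(0.137934201195114))
(array([514.71840446, 109.57581307,   7.89800884]), np.float64(0.11720277976518159))
missed cup_large wrist
```

>>> apply_moves:
  increments:
    - [1,-0.002,0.04,-0.007,0,0,0]
    - [1,-0.002,0.04,-0.007,0,0,0]
    - [1,-0.002,0.04,-0.007,0,0,0]
    - [1,-0.002,0.04,-0.007,0,0,0]
    - [1,-0.002,0.04,-0.007,0,0,0]

```text
time_s: 5.3
ee_pos: [415.8, 289.2, 230.8]
ee_rot: [-180.0, -0.0, -8.4]
force: [0.2, -0.7, 0.2]
gripper_width: 91.4
gripper_force: 0.0
```

Run:
```python
from h import *
grab("wrist");g=grab("wrist")
print(status.state()['ee_pos'].round(1),status.state()['ee_rot'].round(1),status.state()['qpos'].round(1),status.state()['time_s'],proj(g,[499,336,40]))
o=[tr("cup_medium","wrist",proj(g,[499,336,40])),tr("cup_medium","top",(220,245)),tr("cup_medium","side",(293,267))]
o=[x for x in o if x]; print(len(o),mfit("cup_medium",o,[499,336,2])); print(mfit("cup_medium",o[:2],[499,336,2]))
cv2.imwrite('pics/e.png',g['color'][:,:,::-1])
```

```text
[415.3 291.9 229.5] [-1.8e+02  1.0e-01 -8.1e+00] [3.370e+01 1.220e+01 9.800e+01 1.000e-01 6.990e+01 1.318e+02] 5.4 [278.09827258 117.2431766 ]
3 (array([499.6351629 , 335.87680437,   2.95741482]), np.float64(0.0662747131309831))
(array([499.09253454, 335.04311391,   7.83150561]), np.float64(0.06468247829860793))
```

View pics/e.png

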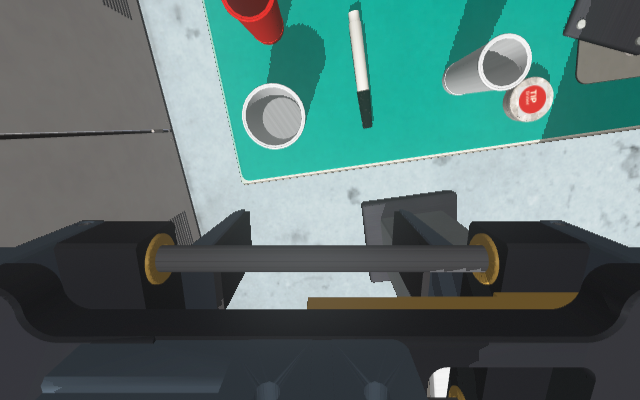

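The medium cup is the plain grey one at (274,116), clear of the red one (255,20) and the marker (360,70). Going in for the grasp at (499.5, 335.7).

>>> apply_moves:
  increments:
    - [1,0.028,0.0146,-0.0165,0,0,0]
    - [1,0.028,0.0146,-0.0165,0,0,0]
    - [1,0.028,0.0146,-0.0165,0,0,0]
    - [1,0,0,-0.04,0,0,0]
    - [1,0,0,-0.035,0,0,0]

```text
time_s: 6.12
ee_pos: [502.7, 330.8, 106.0]
ee_rot: [-179.9, -0.2, -8.6]
force: [0.2, -0.4, -0.6]
gripper_width: 91.2
gripper_force: 0.0
```

>>> apply_moves:
  increments:
    - [1,0,0,-0.03,0,0,0]
    - [1,0,0,-0.015,0,0,0]
    - [1,0,0,0,0,0,0]

```text
time_s: 6.37
ee_pos: [498.3, 328.3, 57.9]
ee_rot: [179.7, 0.3, -8.5]
force: [-0.6, -1.3, -0.2]
gripper_width: 91.1
gripper_force: 0.0
```

Run:
```python
from h import *
for i in range(2): g=grab("wrist",'f.png'); print(status.state()['ee_pos'].round(1),status.state()['qvel'].round(1))
```

```text
[499.7 329.4  60.3] [ 0.4 -2.3 -3.1 -0.1  0.3  0. ]
[500.8 330.4  62. ] [ 0.3 -1.6 -2.   0.1 -0.   0.1]
```

View pics/f.png

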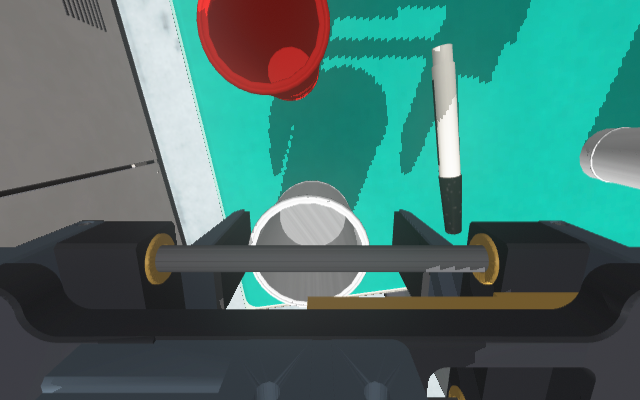

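The cup is between the fingers, its rim centred at about (309,250), a few mm left (+y) of centre. I shift +5 mm in y and grip.

>>> apply_moves:
  increments:
    - [1,-0.001,0.005,-0.002,0,0,0]
    - [1,0,0,0,0,0,0]
    - [-1,0,0,0,0,0,0]
    - [-1,0,0,0,0,0,0]
    - [-1,0,0,0,0,0,0]
  newtons: 25

```text
time_s: 6.88
ee_pos: [499.4, 336.4, 60.3]
ee_rot: [-180.0, -0.1, -8.4]
force: [-0.4, 0.0, 0.4]
gripper_width: 73.7
gripper_force: 0.0
```

>>> apply_moves:
  increments:
    - [-1,0,0,0,0,0,0]
    - [-1,0,0,0,0,0,0]
    - [-1,0,0,0,0,0,0]

```text
time_s: 7.13
ee_pos: [499.4, 336.5, 59.9]
ee_rot: [-180.0, -0.0, -8.4]
force: [-0.6, 0.9, 2.7]
gripper_width: 65.5
gripper_force: 25.0
```

Gripped at 65.5 mm. Next I work out the transfer.

```bash
cat >> h.py <<'E'
L0=np.array([599,-90,58.5]); YAW=159.5
def cupR(yaw=YAW,lean=30):
    # tool z=-axis, tool y level
    l=np.radians(lean);y=np.radians(yaw);a=np.array([np.sin(l)*np.cos(y),np.sin(l)*np.sin(y),np.cos(l)])
    yy=np.array([np.sin(y),-np.cos(y),0]); 
    z=-a
    if yy[1]>0 : yy=-yy
    return np.column_stack([np.cross(yy,z),yy,z]),a
def here():
    s=status.state(); return s['ee_pos'],Ro.from_euler('xyz',s['ee_rot'],degrees=True)
def go(p,R):
    q,r=here(); print('d mm',(p-q).round(1),'rotvec',(Ro.from_matrix(R)*r.inv()).as_rotvec(degrees=True).round(2), 'at',q.round(1), 't',status.state()['time_s'],'q',status.state()['qpos'].round(1))
E
python3 - <<'E'
from h import *
R,a=cupR(); d=np.cross(R[:,1],a); d*=-np.sign(d[2]); print(R.round(2),a,d)
go(L0+65*a+6*d+65*a,R)
E
```

```text
[[ 0.81 -0.35  0.47]
 [-0.3  -0.94 -0.18]
 [ 0.5  -0.   -0.87]] [-0.46833609  0.17510369  0.8660254 ] [-0.81118191  0.30328849 -0.5       ]
d mm [  33.9 -401.9  108.2] rotvec [ -7.53 -29.06 -11.81] at [499.4 336.5  59.9] t 7.1333 q [ 32.9  29.1  98.7   0.   52.1 131.3]
```

>>> apply_moves:
  increments:
    - [-1,0,0,0.015,0,0,0]
    - [-1,0,0,0.03,0,0,0]
    - [-1,0,0,0.035,0,0,0]
    - [-1,0,0,0.035,0,0,0]
    - [-1,0,-0.01,0.035,0,0,0]

```text
time_s: 7.55
ee_pos: [498.7, 326.9, 210.3]
ee_rot: [180.0, 0.1, -8.4]
force: [-0.3, 0.0, -1.6]
gripper_width: 65.0
gripper_force: 25.0
```

>>> apply_moves:
  increments:
    - [-1,0.003,-0.038,0,0,0,0]
    - [-1,0.003,-0.04,0,0,0,0]
    - [-1,0.003,-0.04,0,0,0,0]
    - [-1,0.003,-0.04,0,0,0,0]
    - [-1,0.003,-0.04,0,0,0,0]

```text
time_s: 7.97
ee_pos: [513.4, 126.3, 209.0]
ee_rot: [180.0, 0.1, -8.4]
force: [1.2, 0.2, -0.2]
gripper_width: 65.2
gripper_force: 25.0
```

>>> apply_moves:
  increments:
    - [-1,0.003,-0.039,0,-1.3,-4.9,-2]
    - [-1,0.003,-0.039,0,-1.3,-4.9,-2]
    - [-1,0.003,-0.039,0,-1.3,-4.9,-2]
    - [-1,0.003,-0.039,0,-1.3,-4.9,-2]
    - [-1,0.003,-0.035,0,-1.3,-4.9,-2]

```text
time_s: 8.38
ee_pos: [528.2, -64.9, 209.5]
ee_rot: [179.3, -25.5, -18.5]
force: [0.2, -1.2, -2.0]
gripper_width: 65.3
gripper_force: 25.0
```

Run:
```python
from h import *
g=grab("wrist");g=grab("wrist")
R,a=cupR(); d=np.cross(R[:,1],a); d*=-np.sign(d[2])
go(L0+65*a+6*d+65*a,R); print(status.state()['gripper_width'],status.state()['force'])
m=tr("cup_large","wrist",k=2); print(None if m is None else mbox(m[1]), box(g,pts("cup_large",L0,a)))
big=g['color'][:,:,::-1].copy()
q=np.array([proj(g,x) for x in pts("cup_large",L0,a)]); 
cv2.polylines(big,[(q[60:]+.5).astype(np.int32)],True,(0,0,255),1);cv2.polylines(big,[(q[:60]+.5).astype(np.int32)],True,(255,0,0),1)
cv2.imwrite('pics/g.png',big)
```

```text
d mm [  8.4   0.5 -39.1] rotvec [-0.98 -4.89 -1.46] at [524.8 -66.  207.2] t 8.4833 q [ -4.3   4.8 115.4 -11.6  36.2 112.5]
65.68624021803564 [-0.00246953  0.34371808 -1.69212959]
[276. 144. 362. 205.] [273.01489849 146.10359766 357.16403975 230.75061172]
```

View pics/g.png

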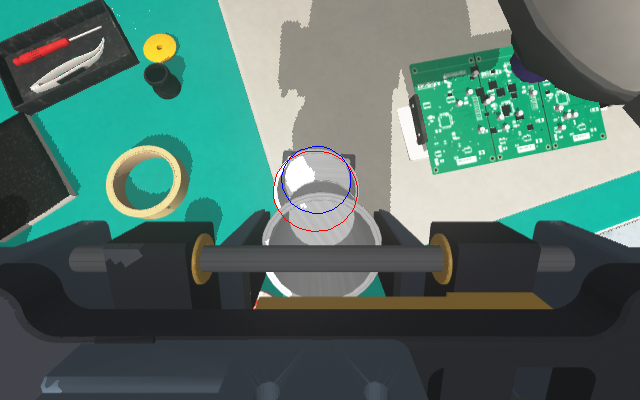

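The large cup is at (319,175) ahead of the held medium cup at (321,245), lined up to about 3 mm. I complete the pre-place pose, then re-measure.

>>> apply_moves:
  increments:
    - [-1,0.004,0,-0.02,-0.5,-2.5,-0.7]
    - [-1,0.004,0,-0.019,-0.5,-2.4,-0.7]
    - [-1,0,0,0,0,0,0]
    - [-1,0,0,0,0,0,0]

```text
time_s: 8.92
ee_pos: [536.7, -61.8, 169.4]
ee_rot: [-180.0, -30.0, -20.0]
force: [-0.2, 0.4, -1.3]
gripper_width: 65.5
gripper_force: 25.0
```

Run:
```python
from h import *
g=grab("wrist")
R,a=cupR(); d=np.cross(R[:,1],a); d*=-np.sign(d[2])
go(L0+65*a+6*d+65*a,R)
for i in range(3):
    m=tr("cup_large","wrist",k=2); print(None if m is None else mbox(m[1]))
print(box(g,pts("cup_large",L0,a)))
g,big=g,cv2.resize(g['color'][120:310,230:410,::-1],None,fx=3,fy=3,interpolation=cv2.INTER_CUBIC)
q=np.array([proj(g,x) for x in pts("cup_large",L0,a)])
for k,c in((slice(60,None),(0,0,255)),(slice(0,60),(255,0,0))): cv2.polylines(big,[((q[k]-[230,120]+.5)*3).astype(np.int32)],True,c,1)
cv2.imwrite('pics/i.png',big)
```

```text
d mm [-4.9 -3.4 -3. ] rotvec [-0.01  0.26 -0.47] at [538.2 -62.1 171. ] t 8.9667 q [ -2.7   7.2 121.1 -21.4  24.  124.8]
[279. 154. 377. 214.]
[279. 154. 378. 216.]
[278. 154. 377. 216.]
[278.09578612 151.17518757 374.51003181 246.08518286]
```

View pics/i.png

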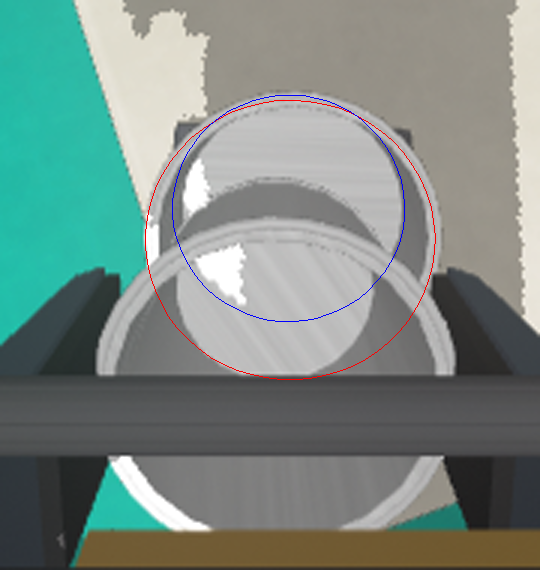

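The large cup's mouth, at about (325,195) in the full image, sits within 2 mm of the red model outline. j6 (125°) is near its limit. The cup is round, so I roll the tool 35° about the cup axis to move away from it.

>>> apply_moves:
  increments:
    - [-1,-0.001,0,0,-3.28,1.23,6.06]
    - [-1,-0.001,-0.001,0,-3.28,1.23,6.06]
    - [-1,-0.001,-0.001,0,-3.28,1.23,6.06]
    - [-1,-0.001,-0.001,-0.001,-3.28,1.23,6.06]
    - [-1,-0.001,0,-0.001,-3.28,1.23,6.06]

```text
time_s: 9.68
ee_pos: [532.4, -66.1, 169.1]
ee_rot: [161.6, -24.3, 19.2]
force: [0.6, 1.5, -0.5]
gripper_width: 65.6
gripper_force: 25.0
```

```bash
cat >> h.py <<'E'
L0=np.array([597.5,-91,58.5])
def axgo(p,tol=0):
    # error of tool axis and position against the cup axis, no roll about it
    q,r=here();R,a=cupR();z=r.apply([0,0,1]);c=np.cross(z,-a)
    print('d mm',(p-q).round(1),'axis fix rotvec',np.degrees(c).round(2),'at',q.round(1),'along',(np.dot(q-L0,a)).round(1),'q',status.state()['qpos'].round(1),'F',status.state()['force'].round(1),'t',status.state()['time_s'],'w',status.state()['gripper_width'].round(1))
R0,A=cupR(); d=np.cross(R0[:,1],A); d*=-np.sign(d[2])
E
python3 - <<'E'
from h import *
g=grab("wrist");g=grab("wrist"); axgo(L0+130*A+6*d); print(d,A)
E
```

```text
Traceback (most recent call last):
  File "h.py", line 68, in axgo
    print('d mm',(p-q).round(1),'axis fix rotvec',np.degrees(c).round(2),'at',q.round(1),'along',(np.dot(q-L0,a)).round(1),'q',status.state()['qpos'].round(1),'F',status.state()['force'].round(1),'t',status.state()['time_s'],'w',status.state()['gripper_width'].round(1))
                                                                                                                                                                                                                                     ^^^^^^^^^^^^^^^^^^^^^^^^^^^^^^^^^^^^^
AttributeError: 'float' object has no attribute 'round'
```

```bash
sed -i "s/status.state()\['gripper_width'\].round(1)/round(status.state()['gripper_width'],1)/" h.py
python3 - <<'E'
from h import *
axgo(L0+130*A+6*d); print(d,A)
E
```

```text
d mm [-0.4 -0.4 -0.7] axis fix rotvec [-0.26  0.16 -0.17] at [532.1 -66.  168.8] along 130.5 q [ -3.4   6.9 121.8 -20.7  23.6  88.7] F [ 0.1  0.2 -2.1] t 9.7833 w 65.2
[-0.81118191  0.30328849 -0.5       ] [-0.46833609  0.17510369  0.8660254 ]
```

>>> apply_moves:
  increments:
    - [-1,0.0056,-0.0021,-0.0104,0,0,0]
    - [-1,0.0061,-0.0023,-0.0113,0,0,0]
    - [-1,0.0061,-0.0023,-0.0113,0,0,0]
    - [-1,0.0056,-0.0021,-0.0104,0,0,0]
    - [-1,0,0,0,0,0,0]

```text
time_s: 10.2
ee_pos: [555.6, -75.0, 123.5]
ee_rot: [161.9, -24.2, 18.6]
force: [-0.1, -0.1, -1.1]
gripper_width: 65.6
gripper_force: 25.0
```

Run:
```python
from h import *
g=grab("wrist",'j.png');s=grab("side"); axgo(L0+65*A+6*d)
grabs=[g['color'][100:320,180:460],s['color'][110:220,300:440]]
cv2.imwrite('pics/j.png',np.hstack([cv2.resize(grabs[0],(420,330)),cv2.resize(grabs[1],(420,330),interpolation=cv2.INTER_CUBIC)])[:,:800,::-1])
```

```text
d mm [  6.5  -3.1 -13.3] axis fix rotvec [-0.26  0.13 -0.17] at [555.6 -74.7 125.1] along 80.1 q [ -4.5  12.6 122.7 -26.5  17.3  94.3] F [ 0.6 -0.2 -1.3] t 10.3 w 65.6
```

View pics/j.png

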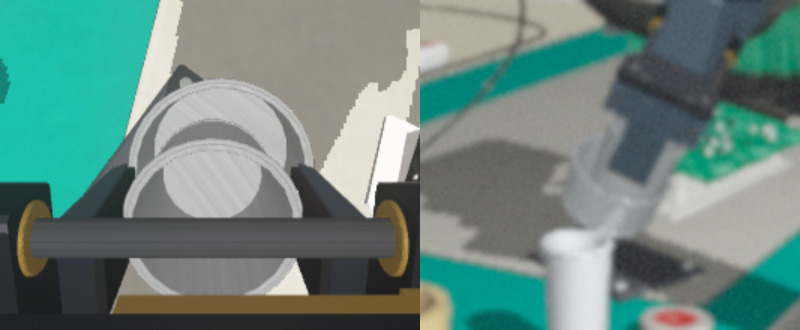

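The medium cup is inside the large cup's mouth with clearance all round. I go on slowly to the floor.

>>> apply_moves:
  increments:
    - [-1,0.0025,-0.0009,-0.005,0,0,0]
    - [-1,0.002,-0.0007,-0.0035,0,0,0]
    - [-1,0.0009,-0.0004,-0.0018,0,0,0]
    - [-1,0.0007,-0.0003,-0.0013,0,0,0]
    - [-1,0,0,0,0,0,0]

```text
time_s: 10.72
ee_pos: [561.6, -77.0, 113.3]
ee_rot: [161.8, -24.3, 18.8]
force: [-0.5, -0.3, -2.1]
gripper_width: 65.6
gripper_force: 25.0
```

Run:
```python
from h import *
grab("wrist"); axgo(L0+65*A+6*d)
```

```text
d mm [ 0.5 -0.8 -1.6] axis fix rotvec [-0.27  0.15 -0.17] at [561.7 -77.  113.4] along 66.8 q [ -4.7  14.2 122.9 -28.9  15.7  96.4] F [ 0.5  0.  -1.7] t 10.7667 w 65.5
```

>>> apply_moves:
  increments:
    - [-1,0.0005,-0.0002,-0.0009,0,0,0]
    - [-1,0.0005,-0.0002,-0.0009,0,0,0]
    - [-1,0.0005,-0.0002,-0.0009,0,0,0]
    - [-1,0,0,0,0,0,0]

```text
time_s: 11.1
ee_pos: [563.3, -77.5, 111.0]
ee_rot: [161.8, -24.4, 18.8]
force: [-1.9, 0.9, -0.0]
gripper_width: 65.3
gripper_force: 25.0
```

>>> apply_moves:
  increments:
    - [-1,0.0005,-0.0002,-0.0009,0,0,0]
    - [-1,0.0005,-0.0002,-0.0009,0,0,0]
    - [-1,0,0,0,0,0,0]

```text
time_s: 11.35
ee_pos: [563.7, -77.1, 110.3]
ee_rot: [161.8, -24.4, 18.9]
force: [-11.6, 8.6, 12.9]
gripper_width: 65.4
gripper_force: 25.0
```

>>> apply_moves:
  increments:
    - [-1,-0.0005,0.0002,0.0008,0,0,0]
    - [-0.2,0,0,0,0,0,0]
    - [0.6,0,0,0,0,0,0]
    - [1,0,0,0,0,0,0]
    - [1,0,0,0,0,0,0]

```text
time_s: 11.77
ee_pos: [564.2, -77.9, 110.0]
ee_rot: [161.8, -24.4, 18.8]
force: [-0.4, 0.9, 0.2]
gripper_width: 82.8
gripper_force: 0.0
```

>>> apply_moves:
  increments:
    - [1,0,0,0,0,0,0]
    - [1,0,0,0,0,0,0]
    - [1,-0.004,0.0015,0.0075,0,0,0]
    - [1,-0.012,0.0045,0.022,0,0,0]
    - [1,-0.016,0.006,0.03,0,0,0]

```text
time_s: 12.18
ee_pos: [530.6, -65.8, 167.4]
ee_rot: [161.9, -24.0, 18.7]
force: [0.7, -0.8, -0.3]
gripper_width: 91.3
gripper_force: 0.0
```

Run:
```python
from h import *
grab("wrist");g=grab("wrist");t=grab("top"); axgo(L0+130*A)
m=[tr("cup_medium","wrist"),tr("cup_large","wrist")]; print([mbox(x[1]) if x else None for x in m])
big=cv2.resize(g['color'][80:300,200:440,::-1],None,fx=2.5,fy=2.5,interpolation=cv2.INTER_CUBIC)
q0=L0+5*A+7*d
for P,c in((pts("cup_medium",q0,A)[60:],(0,0,255)),(pts("cup_large",L0,A)[60:],(255,0,0))):
    q=np.array([proj(g,x) for x in P]);cv2.polylines(big,[((q-[200,80]+.5)*2.5).astype(np.int32)],True,c,1)
cv2.imwrite('pics/k.png',big)
```

```text
d mm [ 4.1 -2.6 -0.7] axis fix rotvec [-0.24  0.45 -0.22] at [532.5 -65.6 171.8] along 133.0 q [ -3.4   6.6 121.8 -20.6  23.6  88.7] F [0.3 0.1 0.3] t 12.3333 w 91.2
[array([277., 170., 363., 245.]), array([277., 148., 376., 226.])]
```

View pics/k.png

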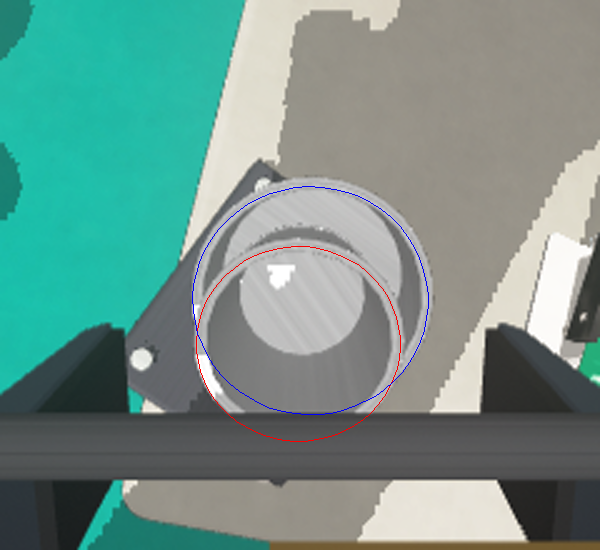

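The medium cup sits in the large one against its lower wall (rim centre about (320,217) full frame), within 1–2 mm of the home outline in red. That uses up my picture views, so I continue by numbers: solve for the medium's seat and plan the small cup.

```bash
cat >> h.py <<'E'
E1=np.cross(A,d)
def seat(name,n=3,dz0=5,start=(5,7,0)):
    out=[]
    for _ in range(n):
        o=tr(name,"wrist",k=2)
        if o is None: continue
        b=mbox(o[1]); 
        r=lambda v:(box(o[0],pts(name,L0+v[0]*A+v[1]*d+v[2]*E1,A)[60:])-b)[:3]
        out.append(least_squares(r,np.array(start,float)).x)
    return np.array(out)
E
python3 - <<'E'
from h import *
print('medium along,down,lateral',seat("cup_medium").round(1)); print('large',seat("cup_large",start=(0,0,0)).round(1)); print('E1',E1)
g=grab("top"); print('colour at small',g['color'][232,328],g['color'][222:243:5,328].tolist(),'red',g['color'][192,219])
p,_=here(); print(np.array([515.2,108.8,150])-p)
print('yaw fix to vertical', (Ro.from_euler('xyz',[180,0,19],degrees=True)*here()[1].inv()).as_rotvec(degrees=True))
E
```

```text
medium along,down,lateral [[  11.2    0.7   -3.4]
 [   8.6    0.8   -2.9]
 [  73.5   81.5 -119.5]]
large [[ 6.4 -3.5 -1. ]
 [ 6.6 -3.6 -1.1]
 [ 4.2 -3.3 -1.3]]
E1 [-0.35020738 -0.93667219  0.        ]
colour at small [171 171 173] [[204, 203, 205], [115, 114, 116], [171, 171, 173], [170, 170, 172], [182, 182, 184]] red [107  14  12]
[-16.4563207  174.53409115 -19.33820698]
yaw fix to vertical [ 9.15175064 28.63751478  4.0523798 ]
```

>>> apply_moves:
  increments:
    - [1,-0.006,0.03,0.012,1.83,5.73,0.81]
    - [1,-0.003,0.036,0.008,1.83,5.73,0.81]
    - [1,-0.003,0.036,0,1.83,5.73,0.81]
    - [1,-0.003,0.036,0,1.83,5.73,0.81]
    - [1,-0.002,0.036,0,1.83,5.73,0.81]

```text
time_s: 13.7
ee_pos: [514.6, 110.2, 190.7]
ee_rot: [-179.9, 0.1, 19.1]
force: [1.1, 0.1, 0.2]
gripper_width: 91.0
gripper_force: 0.0
```

>>> apply_moves:
  increments:
    - [1,0,0,0,0,0,0]
    - [1,0,0,0,0,0,0]

```text
time_s: 13.87
ee_pos: [515.6, 109.1, 188.7]
ee_rot: [180.0, 0.0, 19.1]
force: [0.4, -1.1, -0.5]
gripper_width: 91.1
gripper_force: 0.0
```

Run:
```python
from h import *
g=grab("wrist"); go(np.array([515.2,108.8,88]),Ro.from_euler('xyz',[180,0,19],degrees=True).as_matrix())
o=tr("cup_small","wrist",proj(g,[515,108.8,50]))
if o:
    print(mbox(o[1]),box(g,pts("cup_small",np.array([515.2,108.8,0]))), g['color'][o[1]>0].mean(0))
```

```text
d mm [   0.6    0.7 -100.6] rotvec [ 0.07 -0.04 -0.05] at [514.6 108.1 188.6] t 13.9167 q [10.6 15.6 99.5 -0.1 64.9 81.6]
[293. 167. 346. 228.] [295.11492259 166.71666129 346.81631142 227.61625324] [160.800409   167.34928425 165.89693252]
```

>>> apply_moves:
  increments:
    - [1,0.001,0.001,-0.025,0,0,0]
    - [1,0,0,-0.03,0,0,0]
    - [1,0,0,-0.03,0,0,0]
    - [1,0,0,-0.015,0,0,0]
    - [1,0,0,0,0,0,0]

```text
time_s: 14.43
ee_pos: [512.2, 107.5, 86.2]
ee_rot: [-180.0, 0.5, 18.9]
force: [-0.4, -0.5, 0.1]
gripper_width: 91.5
gripper_force: 0.0
```

>>> apply_moves:
  increments:
    - [-1,0,0,0,0,0,0]
    - [-1,0,0,0,0,0,0]
    - [-1,0,0,0,0,0,0]
    - [-1,0,0,0,0,0,0]
    - [-1,0,0,0,0,0,0]

```text
time_s: 14.85
ee_pos: [516.3, 109.3, 90.4]
ee_rot: [180.0, -0.1, 19.0]
force: [1.0, 0.1, 0.2]
gripper_width: 60.6
gripper_force: 0.0
```

>>> apply_moves:
  increments:
    - [-1,0,0,0,0,0,0]
    - [-1,0,0,0,0,0,0]
    - [-1,0,0,0,0,0,0]
    - [-1,0,0,0,0,0,0]

```text
time_s: 15.18
ee_pos: [515.9, 109.4, 89.5]
ee_rot: [-180.0, -0.0, 19.0]
force: [-0.4, 0.1, 2.7]
gripper_width: 45.1
gripper_force: 25.0
```

>>> apply_moves:
  increments:
    - [-1,0,0,0.015,0,0,0]
    - [-1,0,0,0.03,0,0,0]
    - [-1,0,0,0.035,0,0,0]
    - [-1,0,0,0.035,0,0,0]
    - [-1,-0.005,-0.01,0.03,0,0,0]

```text
time_s: 15.6
ee_pos: [511.5, 100.3, 236.3]
ee_rot: [-180.0, -0.1, 19.1]
force: [0.5, 0.3, -0.6]
gripper_width: 45.0
gripper_force: 25.0
```

>>> apply_moves:
  increments:
    - [-1,-0.004,-0.03,0,-1.83,-5.73,-0.81]
    - [-1,-0.004,-0.03,0,-1.83,-5.73,-0.81]
    - [-1,-0.003,-0.03,0,-1.83,-5.73,-0.81]
    - [-1,-0.003,-0.03,0,-1.83,-5.73,-0.81]
    - [-1,-0.003,-0.03,0,-1.83,-5.73,-0.81]

```text
time_s: 16.02
ee_pos: [493.0, -51.6, 234.8]
ee_rot: [161.6, -24.6, 18.9]
force: [1.0, -1.3, -1.0]
gripper_width: 44.9
gripper_force: 25.0
```

>>> apply_moves:
  increments:
    - [-1,0,0,0,0,0,0]
    - [-1,0,0,0,0,0,0]

```text
time_s: 16.18
ee_pos: [491.3, -51.6, 233.2]
ee_rot: [161.9, -24.2, 18.7]
force: [0.2, -0.0, -0.0]
gripper_width: 45.0
gripper_force: 25.0
```

```bash
cat >> h.py <<'E'
M=np.array([591.8,-87.6,58.3])
E
python3 - <<'E'
from h import *
g=grab("wrist"); axgo(M+203.5*A+3*d); print('along M',np.dot(here()[0]-M,A))
for n in("cup_medium","cup_small","cup_large"):
    o=tr(n,"wrist",k=2)
    if o: print(n,mbox(o[1]))
print('model medium rim',box(g,pts("cup_medium",M,A)[60:]))
z=here()[1].apply([0,0,-1]); print('model small rim',box(g,pts("cup_small",here()[0]-89.5*z,z)[60:]))
E
```

```text
d mm [ 0.6 -0.1 -1.4] axis fix rotvec [-0.27  0.14 -0.17] at [493.4 -51.  234.4] along 208.1 q [ -1.3  -1.4 119.5 -16.4  34.2  85.2] F [ 0.2  0.8 -0.3] t 16.2333 w 45.0
along M 205.0253059177269
cup_medium [290. 157. 356. 210.]
cup_small [281. 185. 362. 291.]
cup_large [289. 143. 367. 206.]
model medium rim [291.54812388 156.54499279 354.126585   217.73813882]
model small rim [277.32622553 205.09648901 360.64438915 282.32594266]
```

The model of the seated medium rim agrees with the network's box to about 1 px, so I insert along the axis.

>>> apply_moves:
  increments:
    - [-1,0.007,-0.0026,-0.013,0,0,0]
    - [-1,0.0075,-0.0028,-0.0139,0,0,0]
    - [-1,0.0065,-0.0024,-0.012,0,0,0]
    - [-1,0,0,0,0,0,0]

```text
time_s: 16.97
ee_pos: [514.3, -58.6, 192.9]
ee_rot: [161.9, -24.1, 18.8]
force: [0.4, 0.1, -0.1]
gripper_width: 45.0
gripper_force: 25.0
```

>>> apply_moves:
  increments:
    - [-1,0.006,-0.0023,-0.0112,0,0,0]
    - [-1,0.006,-0.0023,-0.0112,0,0,0]
    - [-1,0.005,-0.0018,-0.0091,0,0,0]
    - [-1,0,0,0,0,0,0]

```text
time_s: 17.3
ee_pos: [531.5, -65.1, 162.5]
ee_rot: [161.8, -24.2, 18.8]
force: [-0.1, -0.6, -0.6]
gripper_width: 44.7
gripper_force: 25.0
```

Run:
```python
from h import *
grab("wrist"); axgo(M+93.5*A+3*d); print('base along M',np.dot(here()[0]-M,A)-89.5)
```

```text
d mm [ 14.1  -5.3 -25.5] axis fix rotvec [-0.27  0.05 -0.16] at [531.5 -65.  163.2] along 126.2 q [ -3.3   7.3 122.3 -21.5  22.9  89.7] F [ 0.4 -0.4 -0.7] t 17.35 w 45.2
base along M 33.58393389658153
```

29.5 mm to go, no contact yet.

>>> apply_moves:
  increments:
    - [-1,0.0045,-0.0017,-0.0083,0,0,0]
    - [-1,0.0045,-0.0017,-0.0083,0,0,0]
    - [-1,0.0025,-0.0009,-0.0045,0,0,0]
    - [-1,0.001,-0.0004,-0.0018,0,0,0]
    - [-1,0,0,0,0,0,0]

```text
time_s: 17.77
ee_pos: [544.1, -69.7, 140.2]
ee_rot: [161.8, -24.3, 18.8]
force: [0.0, -0.9, -0.5]
gripper_width: 44.8
gripper_force: 25.0
```

>>> apply_moves:
  increments:
    - [-1,0.0005,-0.0002,-0.0009,0,0,0]
    - [-1,0.0005,-0.0002,-0.0009,0,0,0]
    - [-1,0.0005,-0.0002,-0.0009,0,0,0]
    - [-1,0,0,0,0,0,0]

```text
time_s: 18.1
ee_pos: [545.9, -70.1, 138.9]
ee_rot: [161.8, -24.4, 18.8]
force: [-1.3, 1.0, 1.6]
gripper_width: 44.8
gripper_force: 25.0
```

>>> apply_moves:
  increments:
    - [-1,0.0005,-0.0002,-0.0009,0,0,0]
    - [-1,0,0,0,0,0,0]

```text
time_s: 18.27
ee_pos: [546.4, -70.0, 139.0]
ee_rot: [161.7, -24.5, 18.8]
force: [-7.4, 4.5, 11.5]
gripper_width: 45.0
gripper_force: 25.0
```

Floor contact (14 N along the axis). I ease off and nudge downhill until it meets the wall.

>>> apply_moves:
  increments:
    - [-1,-0.0003,0.0001,0.0006,0,0,0]
    - [-1,-0.0008,0.0003,-0.0005,0,0,0]
    - [-1,-0.0008,0.0003,-0.0005,0,0,0]
    - [-1,-0.0008,0.0003,-0.0005,0,0,0]
    - [-1,0,0,0,0,0,0]

```text
time_s: 18.68
ee_pos: [544.9, -69.8, 138.2]
ee_rot: [161.6, -24.5, 18.9]
force: [-1.5, -1.2, 7.0]
gripper_width: 45.2
gripper_force: 25.0
```

>>> apply_moves:
  increments:
    - [-1,-0.0008,0.0003,-0.0005,0,0,0]
    - [-1,-0.0008,0.0003,-0.0005,0,0,0]
    - [-1,0,0,0,0,0,0]

```text
time_s: 18.93
ee_pos: [543.7, -69.3, 137.5]
ee_rot: [161.6, -24.6, 18.9]
force: [-1.1, -1.3, 6.6]
gripper_width: 45.0
gripper_force: 25.0
```

>>> apply_moves:
  increments:
    - [-1,-0.0008,0.0003,-0.0005,0,0,0]
    - [-1,-0.0008,0.0003,-0.0005,0,0,0]
    - [-1,0,0,0,0,0,0]

```text
time_s: 19.18
ee_pos: [542.4, -68.6, 136.8]
ee_rot: [161.6, -24.6, 19.0]
force: [-1.1, -1.6, 7.7]
gripper_width: 44.6
gripper_force: 25.0
```

>>> apply_moves:
  increments:
    - [-1,-0.0008,0.0003,-0.0005,0,0,0]
    - [-1,-0.0008,0.0003,-0.0005,0,0,0]
    - [-1,0,0,0,0,0,0]

```text
time_s: 19.43
ee_pos: [541.3, -68.1, 136.2]
ee_rot: [161.6, -24.7, 19.0]
force: [-0.3, -2.2, 7.3]
gripper_width: 45.1
gripper_force: 25.0
```

>>> apply_moves:
  increments:
    - [-1,-0.0008,0.0003,-0.0005,0,0,0]
    - [-1,-0.0008,0.0003,-0.0005,0,0,0]
    - [-1,0,0,0,0,0,0]

```text
time_s: 19.68
ee_pos: [540.5, -67.6, 135.8]
ee_rot: [161.5, -24.8, 19.0]
force: [1.6, -4.5, 8.6]
gripper_width: 45.0
gripper_force: 25.0
```

Wall contact reached, so I release, gently at first.

>>> apply_moves:
  increments:
    - [-1,0,0,0,0,0,0]
    - [0.1,0,0,0,0,0,0]
    - [0.3,0,0,0,0,0,0]
    - [0.4,0,0,0,0,0,0]
    - [0.4,0,0,0,0,0,0]
  newtons: 10

```text
time_s: 20.1
ee_pos: [536.7, -67.0, 132.0]
ee_rot: [161.8, -24.3, 18.8]
force: [-0.3, 0.1, -0.7]
gripper_width: 63.5
gripper_force: 0.0
```

>>> apply_moves:
  increments:
    - [0.7,0,0,0,0,0,0]
    - [0.7,0,0,0,0,0,0]
    - [0.7,-0.004,0.0015,0.0075,0,0,0]
    - [0.7,-0.01,0.004,0.019,0,0,0]
    - [1,-0.014,0.005,0.026,0,0,0]

```text
time_s: 20.52
ee_pos: [507.8, -56.4, 183.8]
ee_rot: [161.9, -24.1, 18.7]
force: [0.2, -0.7, 0.2]
gripper_width: 81.3
gripper_force: 0.0
```

>>> apply_moves:
  increments:
    - [1,-0.014,0.005,0.026,0,0,0]
    - [1,-0.014,0.005,0.026,0,0,0]
    - [1,0,0,0,0,0,0]
    - [1,0,0,0,0,0,0]

```text
time_s: 20.85
ee_pos: [481.2, -46.2, 239.2]
ee_rot: [161.7, -24.6, 18.9]
force: [0.5, 0.6, -0.8]
gripper_width: 91.3
gripper_force: 0.0
```

Run:
```python
from h import *
fs={c:grab(c) for c in("wrist","top","side")}; axgo(M+200*A)
M2=M+2.5*d; S=M2+4*A+7*d
for c,f in fs.items():
    print(c,'model small full',box(f,pts("cup_small",S,A)).round(),'rim',box(f,pts("cup_small",S,A)[60:]).round(),'med rim',box(f,pts("cup_medium",M2,A)[60:]).round(),'large rim',box(f,pts("cup_large",M-5*A,A)[60:]).round())
    for n in("cup_small","cup_medium","cup_large"):
        print('  ',n,[(np.round(b['rect']).tolist(),round(b['score'],2)) for b in finder.boxes_of(n,c)][:3])
t=fs["top"]
for q in("marker","tip_tin","kapton_roll"): print(q,[np.round(b['rect']).tolist() for b in finder.boxes_of(q,"top")][:2])
```

```text
d mm [17.6 -6.  -4.3] axis fix rotvec [-0.28  0.03 -0.16] at [480.5 -46.6 235.8] along 216.1 q [ -0.6  -2.7 120.5 -16.7  34.8  86. ] F [-0.4 -0.  -0.3] t 21.0 w 91.0
wrist model small full [299. 164. 346. 219.] rim [299. 173. 346. 219.] med rim [296. 154. 356. 213.] large rim [291. 141. 363. 212.]
   cup_small [([296.0, 163.0, 50.0, 54.0], 0.9)]
   cup_medium [([296.0, 151.0, 63.0, 59.0], 0.66)]
   cup_large [([293.0, 133.0, 77.0, 68.0], 0.61)]
top model small full [408. 192. 433. 228.] rim [408. 205. 433. 228.] med rim [404. 192. 438. 223.] large rim [399. 181. 442. 221.]
   cup_small [([405.0, 192.0, 28.0, 34.0], 0.61)]
   cup_medium [([403.0, 182.0, 36.0, 36.0], 0.88)]
   cup_large [([354.0, 241.0, 21.0, 22.0], 0.7), ([400.0, 175.0, 43.0, 38.0], 0.66)]
side model small full [359. 144. 389. 185.] rim [371. 144. 389. 157.] med rim [361. 149. 386. 167.] large rim [352. 156. 384. 179.]
   cup_small [([231.0, 212.0, 28.0, 63.0], 0.82), ([363.0, 140.0, 25.0, 25.0], 0.63)]
   cup_medium [([354.0, 150.0, 36.0, 28.0], 0.78), ([371.0, 214.0, 25.0, 14.0], 0.23)]
   cup_large [([359.0, 147.0, 27.0, 28.0], 0.67), ([346.0, 156.0, 35.0, 34.0], 0.61)]
marker []
tip_tin [[357.0, 239.0, 18.0, 24.0]]
kapton_roll [[303.0, 144.0, 36.0, 42.0], [271.0, 196.0, 4.0, 62.0]]
```

Run:
```python
from h import *
for c in("side","top","wrist"):
    for i in range(3):
        f=grab(c)
        n0=(378,155) if c=="side" else (420,210) if c=="top" else (321,190)
        for n in("cup_small","cup_medium"):
            b=see(n,c,n0); print(c,n,b)
f=grab("side")
M2=M+2.5*d; S=M2+4*A+7*d
for k in(0,6,12): print(k,box(f,pts("cup_small",S+k*A,A)[60:]).round(1),box(f,pts("cup_medium",M2+k*A,A)[60:]).round(1))
im=f['color'][130:200,335:410].astype(int).mean(2)
for r in range(0,60,2): print(130+r,' '.join('%3d'%v for v in im[r,15:60:2]))
```

```text
side cup_small [365. 144. 388. 167.]
side cup_medium [357. 150. 387. 177.]
side cup_small [365. 143. 389. 167.]
side cup_medium [356. 149. 387. 177.]
side cup_small [365. 144. 389. 166.]
side cup_medium [356. 149. 387. 178.]
top cup_small [406. 194. 432. 227.]
top cup_medium None
top cup_small [406. 193. 433. 228.]
top cup_medium [403. 183. 439. 216.]
top cup_small [407. 193. 433. 227.]
top cup_medium [403. 183. 439. 216.]
wrist cup_small [298. 161. 348. 217.]
wrist cup_medium [296. 150. 360. 208.]
wrist cup_small [297. 161. 348. 217.]
wrist cup_medium [296. 150. 360. 207.]
wrist cup_small [297. 162. 348. 217.]
wrist cup_medium [295. 148. 360. 208.]
0 [370.7 143.8 389.1 156.8] [360.7 149.5 386.  167.5]
6 [371.6 141.9 390.  154.8] [361.6 147.6 386.9 165.6]
12 [372.5 140.  391.  152.9] [362.4 145.8 387.8 163.8]
130  83  81  82  89 103 116 124 134 137 132 112 103  96  92  89  84  73  49  60  64  63  86  86
132  92 103 115 125 134 137 141 135 115  92  77  80  75  78  73  77  70  49  57  69  75  84  82
134 126 134 139 139 141 140 143 130  72  55  61  66  80  56  52  56  51  50  54  66  74
[... 1900 characters left out ...]
 174 190 209 207 202 203 202
176 142 148 150 155 160 161 176 197 207 205 200 205 205 198 207 200 188 193 210 206 202 202 200
178 151 152 155 162 166 166 166 167 176 179 198 204 204 194 170 189 196 196 204 205 201 202 198
180 153 159 160 166 168 171 175 176 177 173 175 169 163 162 161 185 194 197 202 203 199 188 178
182 130 163 175 168 172 173 177 180 177 179 177 174 166 152 136 147 168 191 195 184 175 172 171
184 107 126 162 174 178 177 176 179 178 178 174 169 166 134 112 110 119 135 146 153 166 170 169
186 107  89  97 138 167 190 183 186 186 185 179 168 150 117 107 111 109 111 110 120 134 149 163
188  84  65  61  78 101 137 151 182 177 177 170 137 113 111 110 110 108 111 108 109 112 114 128
```

Side, top and wrist views all match the fully nested model within about 1–3 px, and the bystanders have not moved. Handing in.

```bash
python3 -c "
from workcell import env
print(env.job_done())"
```

```text
the job is handed in; nothing more can be done
None
```

The medium cup is nested in the large cup and the small cup in the medium, both released and on the floor by contact force and camera checks; the marker, tin and tape roll were left alone, and the job was handed in at about 21 s of 64 s.

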